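Clip the lid of a small-parts case shut, corner against corner

TASK

The lid of the small-parts case in the wooden tray stands a few millimetres proud: push it fully home first, then snap its four orange clips down over the rim one at a time, the second one diagonally opposite the first, then the other two. Press firmly but gently, never harder than 20 N, keep pushing each clip in until it snaps and stays flat against the case, and do not disturb the thread spool, the wax and the wooden block beside it.

Things in the scene. Friction and masses are not known exactly. Their poses are not given: they have to be found in the camera images.
- tray: Wooden holding tray, 168 x 208 mm (x, y), fixed to the bench, with corner stops up to 32 mm high. Origin: middle of its underside, on the bench top (z = 0); x runs away from the robot at yaw 0, y left, z up. The case lies in it with play: up to 4 mm off the middle in tray x, 10 mm in tray y, and 0.055 rad turned; this is NOT measured, feel for it. It does not shift under the allowed forces.
- lid_top (a point): Nominal middle of the blue lid's top, lid home: 103 mm above the bench over the tray's middle. White case 120 x 140 mm (x, y), 92 mm high above the bench; lid 128 x 148 mm, its edge top at 98 mm, a 90 x 110 mm dome in the middle at 103 mm (all higher by joint lid while it is proud); the dome gives 1 mm per 6 N. The real middle may be 10 mm off in tray y and 4 mm in x.
- hinge_near_left (a point): Nominal middle of the hinge line of the near left clip with the lid home (case centred in the tray), 95 mm above the bench; the line runs along tray x. The real one is up to 12 mm away in tray y and 9 mm in tray x.
- hinge_far_left (a point): Nominal middle of the hinge line of the far left clip with the lid home (case centred in the tray), 95 mm above the bench; the line runs along tray x. The real one is up to 12 mm away in tray y and 9 mm in tray x.
- hinge_near_right (a point): Nominal middle of the hinge line of the near right clip with the lid home (case centred in the tray), 95 mm above the bench; the line runs along tray x. The real one is up to 12 mm away in tray y and 9 mm in tray x.
- hinge_far_right (a point): Nominal middle of the hinge line of the far right clip with the lid home (case centred in the tray), 95 mm above the bench; the line runs along tray x. The real one is up to 12 mm away in tray y and 9 mm in tray x.
- ledge_height (a point): A point on the tray's vertical axis at the height of the ledges under the rim, 75 mm above the bench. Each clip's sprung hook must ride over its ledge: it meets it at about 0.32 rad, resists with up to about 11 N (pressed 28 mm below the hinge), gives way at about 0.2 rad, snaps to 0 and stays. Let go before, it stays ajar. With the lid proud it strikes the ledge and cannot shut.
- clip_plate (a point): A point on the tray's vertical axis 55 mm above the bench, the height of a shut clip's free end. Each clip is a plate 24 mm wide (along tray x), 40 mm long from hinge line to free end, 4 mm thick, giving 1 mm per 12 N; shut, its outer face lies 8 mm farther out than its hinge line, nominally 86 mm from the tray's middle in tray y.
- lid (a joint): Height of the lid above its home position, m: 0 = fully home, grows upward; starts between 0.0045 and 0.008. It moves straight down with about 9 N of push, stays where it is left, and stops hard at 0.
- clip_near_left (a joint): Hinge angle of the orange clip at the near left corner of the lid (left = tray +y, far = tray +x), rad: 0 = hanging straight down, shut against the case; 1.57 = level, sticking straight out to the left of the tray. Starts between 1.3 and 1.7, moves freely (about 1 N) down to 0.32, snaps shut below about 0.2.
- clip_far_left (a joint): Hinge angle of the orange clip at the far left corner of the lid (left = tray +y, far = tray +x), rad: 0 = hanging straight down, shut against the case; 1.57 = level, sticking straight out to the left of the tray. Starts between 1.3 and 1.7, moves freely (about 1 N) down to 0.32, snaps shut below about 0.2.
- clip_near_right (a joint): Hinge angle of the orange clip at the near right corner of the lid (left = tray +y, far = tray +x), rad: 0 = hanging straight down, shut against the case; 1.57 = level, sticking straight out to the right of the tray. Starts between 1.3 and 1.7, moves freely (about 1 N) down to 0.32, snaps shut below about 0.2.
- clip_far_right (a joint): Hinge angle of the orange clip at the far right corner of the lid (left = tray +y, far = tray +x), rad: 0 = hanging straight down, shut against the case; 1.57 = level, sticking straight out to the right of the tray. Starts between 1.3 and 1.7, moves freely (about 1 N) down to 0.32, snaps shut below about 0.2.
- rust_spool: Loose spool of rust-coloured thread, 34 mm across, 32 mm tall, standing on the bench on the robot's side of the tray. Origin: middle of its underside. Leave it alone.
- wax: Loose yellow block of wax, 30 x 46 x 18 mm, on the bench on the robot's side of the tray. Origin: middle of its underside. Leave it alone.
- block: Loose dark wooden block, 45 x 75 x 24 mm, on the bench beyond the tray. Origin: middle of its underside. Leave it alone.

How it is judged:
By the outcome, as a careful person would: the job done as asked, in the order asked, and still so for the second after the job is handed in, with the robot touching nothing.
It also fails if it takes over 67 s, if anything falls off the work surface, if the arm or the gripper's body presses on something with over 40 N, if the wrist force passes 120 N, or if a joint passes its speed limit or range.

ROBOT

A 6-joint arm with a two-finger parallel gripper is mounted at the origin on a cart in front of the work surface, level with it; the furniture and walls round the work are solid. World frame = base frame: x ahead of the robot, y to its left, z up, the work surface at z = 0. Lengths are in m, angles in degrees, forces in N, time in s.
With the tool pointing down it reaches from about 0.25 to 0.725 m from the base axis. Payload 9.7 kg.
Tool frame: the origin (TCP) lies at the very end of the fingers, on their centre line; the grasp point (between the pads) lies 19 mm behind it (bot.hold_point_z is the distance from the TCP to the grasp point, in m); z points along the fingers, y is the line along which they close (so a half turn about z gives the same grasp; the last joint's range is limited). The gripper opens to 85 mm and grips with 20 to 120 N. Pads are 22 mm wide; open, the fingers measure 114 mm over their backs; the gripper's body (76 mm by 85 mm) begins 54 mm behind the grasp point. The pads swing forward as they close: fully open they stand 13 mm farther back than shut.
Start: joints at [66.463, 4.979, 10.078, 95.1, 0, 90], TCP at [0.22, 0.504, 0.194] pointing down, gripper open.
Joint ranges: [-179.16, 179.16], [-48.56, 103.87], [-65.8, 70.77], [-126.05, 130.52], [-82.76, 87.17], [-180, 180]. Speed limits (degrees/s): [127.2, 127.2, 147.25, 180, 180, 180].

INTERFACE

Orientations are given as [roll, pitch, yaw] about the fixed x, y, z axes, in that order (R = Rz(yaw) Ry(pitch) Rx(roll)).
In Python, from workcell import bot gives the robot as it stands.
- The arm moves only by the tool play_rows, never from a script. Its argument "targets" is a list of rows, each an object with "grip": the closure in counts, from 0 (fully open) to 255 (shut); "linear": the shift along the world's x, y, z in cm, a list of three; "delta_rot": the turn, a rotation vector about the world's x, y, z in rad, a list of three. A call has 1 to 10 rows; each row is the pose to reach, as a shift and turn from the pose commanded when the call began; what a row does not reach only later rows make up. A row lasts 1/10 s, in which the tool goes at most 50 mm and 8.59 degrees, less where a joint would pass 70% of its speed; a pose out of reach is approached as far as the arm can. A call with a gripper value outside its range is refused whole. The fingers move at their own pace and stop on an object; "force" is the grip in N (left out, the last holds). Time passes only in rows, so rows that repeat a pose let the fingers close. It gives the time, the measured TCP pose, the force, the opening and the grip force at its end, in the units of the state.
- bot.get_obs(): the state, without advancing time (a new reading comes with each control period).
- bot.camera(name): name is "scene" or "top"; returns a dict with "color" (400x640x3 uint8, red, green, blue), "range_z" (400x640 float32, m along the optical axis (not along the pixel's ray), 0 where there is no reading), "fov_y" (degrees; the focal length in pixels is half the picture's height over the tangent of half this angle, whatever the lens; pixels are square), "cx", "cy" (the principal point, pixels), "dist_coeffs" ([k1, k2, p1, p2, k3] as OpenCV has them; the pictures are not rectified), "world_to_cam" (4x4, takes a point from world to camera coordinates). Camera axes: x right, y up, looking along -z (the intrinsics and any distortion apply to the point x, -y, -z); pixel columns grow to the right and rows downward; lengths in m; the calibration is good to about 2 mm. A picture is of the moment at which its call begins.
- bot.job_done(): hands the job in; it is judged then, once.
Trained networks look in a picture, given as the dict that the camera call returned (one of the last four; its "shot" number tells which), for a name from the list of things; names that differ only in an ending like _2 or _b are one class to them, and where a whole thing is asked for, a point or a joint stands for the part that bears it (a point fixed in the world has none). Each returns a list of dicts, best first, with "conf" (0 to 1); they miss things now and then, are a little off and sometimes report something else, mostly with a low value. They report only what shows in the picture. A call takes as long as a camera call.
- bot.search_frame(picture, target): "box" ([left, top, right, bottom] in pixels, round what is visible of it).
- bot.trace(picture, target): "pixels" (400x640 bool, what is visible of it) and "box" ([left, top, right, bottom] in pixels, round what is visible of it).
- bot.pinpoint(picture, target): "pixel" ([column, row] in pixels: a listed point, or the origin of a listed thing).
The state is a dict: "time": time; "q": joint angles; "qd": joint speeds; "joint_efforts": joint torques, N m; "ee_pos": TCP position; "tcp_rot": TCP orientation; "wrist_force": force on the tool from outside, world axes, zero at the start; "torque": the same for the moment, N m; "opening": finger opening in m; "grasp_force": force on a finger pad.
Only numpy, scipy, OpenCV 4.12 (cv2) and the standard library are available. Lean on these libraries where they do the work, as an engineer would, in place of code of your own. Each camera call takes 0.05 s, during which the arm holds its last target. There are 200 camera calls.

## Working session

There is one attempt and no reset: what is moved stays moved. The work goes in short steps, Python scripts to look and compute and a tool call to move; the robot and the scene stay as the last step left them, time stands still between calls to the robot, and variables do not carry over. Pictures are saved under pics/ and viewed, at most 10 in all, crops included, and the job is handed in when it is done.

Besides the shell and the picture viewer there is one more tool, called after "Call:" as a command line: name --argument value ..., lists and objects as JSON in quotes. play_rows: Moves the arm, as the interface text tells. Its arguments: {"type":"object","properties":{"targets":{"type":"array","items":{"type":"object","properties":{"grip":{"type":"number"},"linear":{"type":"array","items":{"type":"number"}},"delta_rot":{"type":"array","items":{"type":"number"}}}}},"force":{"type":"number"}},"required":["targets"]}

```bash
mkdir -p pics
cat > h.py <<'E'
from workcell import bot
import numpy as np, cv2
def K(p):
    h,w=p["color"].shape[:2]; f=h/2/np.tan(np.radians(p["fov_y"])/2)
    return np.array([[f,0,p["cx"]],[0,f,p["cy"]],[0,0,1]])
def rays(p,px):
    u=cv2.undistortPoints(np.array(px,float).reshape(-1,1,2),K(p),np.array(p["dist_coeffs"],float)).reshape(-1,2)
    return np.c_[u[:,0],-u[:,1],-np.ones(len(u))]
def world(p,px,z=None):
    r=rays(p,px); T=np.linalg.inv(np.array(p["world_to_cam"]))
    if z is None:
        q=np.array(px).round().astype(int).reshape(-1,2); d=p["range_z"][q[:,1],q[:,0]]
        return (r*d[:,None])@T[:3,:3].T+T[:3,3]
    d=r@T[:3,:3].T; return T[:3,3]+d*((z-T[2,3])/d[:,2])[:,None]
def save(p,n): cv2.imwrite("pics/"+n,cv2.cvtColor(p["color"],cv2.COLOR_RGB2BGR))
E
python3 - <<'E'
from h import *
np.set_printoptions(precision=4,suppress=True)
for c in("top","scene"):
    p=bot.camera(c); save(p,c+"0.png")
    zs=dict(tray=0,lid_top=.109,hinge_near_left=.101,hinge_far_left=.101,hinge_near_right=.101,hinge_far_right=.101,ledge_height=.075,rust_spool=0,wax=0,block=0)
    for n,z in zs.items():
        r=bot.pinpoint(p,n)
        if r: print(c,n,np.array(r[0]["pixel"]),round(r[0]["conf"],2),world(p,[r[0]["pixel"]],z)[0])
        else: print(c,n,None)
print(bot.get_obs())
E
```

```text
top tray [378.1 215.8] 0.56 [ 0.5255 -0.0877  0.    ]
top lid_top [381.7 207.4] 0.91 [ 0.5304 -0.0807  0.109 ]
top hinge_near_left [338.1 263.8] 0.66 [0.4221 0.0058 0.101 ]
top hinge_far_left [350.3 185.7] 0.59 [ 0.5752 -0.0206  0.101 ]
top hinge_near_right [419.4 230.8] 0.78 [ 0.4843 -0.1553  0.101 ]
top hinge_far_right [427.2 200.4] 0.65 [ 0.5445 -0.1733  0.101 ]
top ledge_height None
top rust_spool [336.8 261.5] 0.5 [0.4272 0.0042 0.    ]
top wax [394.6 276. ] 0.64 [ 0.3942 -0.1204  0.    ]
top block [370.6 152.2] 0.91 [ 0.6685 -0.0748 -0.    ]
scene tray [338.  283.9] 0.69 [ 0.5303 -0.0907  0.    ]
scene lid_top [335.3 240.9] 0.6 [ 0.5231 -0.0881  0.109 ]
scene hinge_near_left [305.7 221.6] 0.67 [ 0.5041 -0.0168  0.101 ]
scene hinge_far_left [342.8 212.8] 0.94 [ 0.5721 -0.0259  0.101 ]
scene hinge_near_right None
scene hinge_far_right [374.4 273.3] 0.98 [ 0.5473 -0.1713  0.101 ]
scene ledge_height [338.1 254.4] 0.56 [ 0.529  -0.0889  0.075 ]
scene rust_spool [262. 269.] 0.95 [0.4232 0.0033 0.    ]
scene wax [271.7 324.2] 0.82 [ 0.3905 -0.1175  0.    ]
scene block [398.5 252.6] 0.68 [ 0.6693 -0.0756  0.    ]
{'time': 1.1, 'q': array([66.4621,  4.9793, 10.0791, 95.0997,  0.0004, 89.9999]), 'qd': array([ 0.0033, -0.039 ,  0.0129, -0.0421,  0.0856,  0.0313]), 'joint_efforts': array([ -0.0003, -52.0108,  46.4869,   0.0017,   0.0001,  -0.    ]), 'ee_pos': array([0.2196, 0.5042, 0.1943]), 'tcp_rot': array([179.9999,  -0.0004, 156.4622]), 'wrist_force': array([ 0.4843,  0.0925, -0.4515]), 'torque': array([ 0.0146, -0.0081,  0.0439]), 'grasp_force': 0.0, 'opening': 0.08510663032288705}
```

View pictures.

Run:
```python
import cv2
for c,(x,y) in dict(top=(270,120),scene=(220,150)).items():
    i=cv2.imread(f"pics/{c}0.png"); cv2.imwrite(f"pics/{c}0c.png",cv2.resize(i[y:y+190,x:x+250],None,fx=3,fy=3,interpolation=2))
```

```text
(no output)
```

View pics/top0c.png

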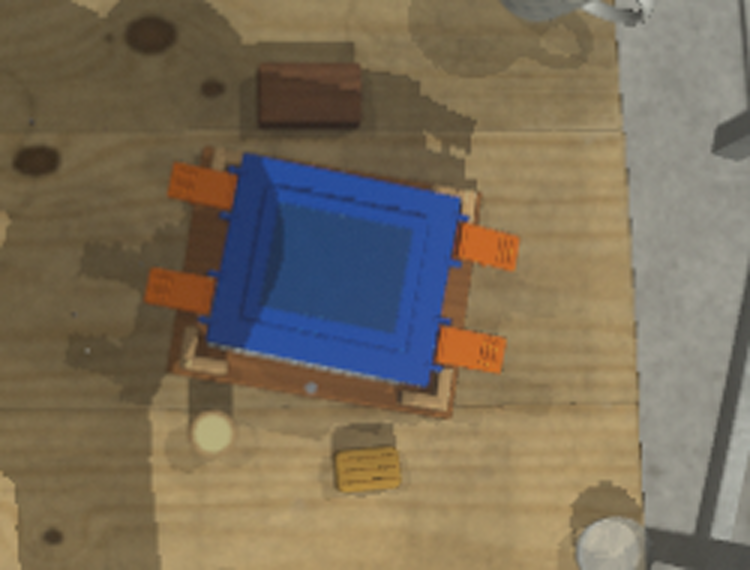

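View pics/scene0c.png

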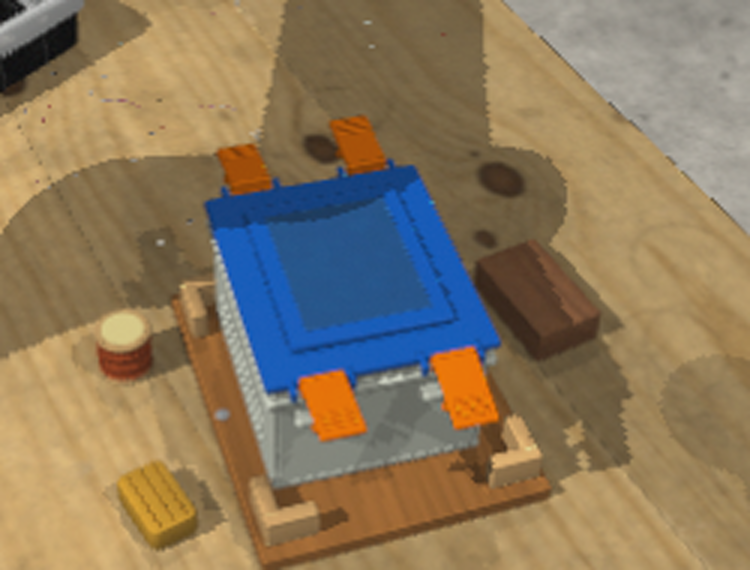

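Both views show the blue lid, with a yaw of about −9° and the clips level. Top crop: far-left clip at (203,185), near-left (180,290), far-right (488,247), near-right (472,351). The spool, wax and block stand clear. Next I measure from colour and depth.

```bash
cat >> h.py <<'E'
np.set_printoptions(precision=4,suppress=True)
def measure(c="top"):
    p=bot.camera(c); hsv=cv2.cvtColor(p["color"],cv2.COLOR_RGB2HSV)
    out={}
    roi=np.zeros((400,640),bool); roi[120:350,250:460]=1
    for n,lo,hi in(("blue",100,130),("orange",4,15)):
        m=((hsv[...,0]>=lo)&(hsv[...,0]<=hi)&(hsv[...,1]>(150 if n=="blue" else 185))&(hsv[...,2]>60)&roi).astype(np.uint8)
        k,l,st,_=cv2.connectedComponentsWithStats(m)
        for i in range(1,k):
            if st[i,4]<80: continue
            v,u=np.nonzero(l==i); W=world(p,np.c_[u,v]); ok=(W[:,2]>.04)&(W[:,2]<.2); W=W[ok]
            if len(W)<60: continue
            r=cv2.minAreaRect(W[:,:2].astype(np.float32)*1000)
            print(c,n,len(W),"rect mm",np.array(r[0]).round(1),np.array(r[1]).round(1),round(r[2],1),"z pct",np.percentile(W[:,2],[5,25,50,75,95]))
            out.setdefault(n,[]).append(W)
    return p,out
E
python3 - <<'E'
from h import *
for c in("top","scene"):
    p,o=measure(c)
# tray by wooden corner stops / tray base outline is occluded; use networks' mask
p=bot.camera("top"); t=bot.trace(p,"tray")
if t:
    v,u=np.nonzero(t[0]["pixels"]); W=world(p,np.c_[u,v]); W=W[W[:,2]<.04]
    print(cv2.minAreaRect((W[:,:2]*1000).astype(np.float32)),t[0]["conf"],len(W))
E
```

```text
top blue 4559 rect mm [527.4 -81.4] [155.5 126.1] 77.6 z pct [0.1038 0.1058 0.1086 0.1109 0.1128]
top orange 230 rect mm [581.9   6.5] [40.4 22.3] 78.4 z pct [0.1089 0.1104 0.1117 0.1127 0.1144]
top orange 211 rect mm [ 540.7 -182.8] [40.4 22.1] 78.6 z pct [0.1006 0.1031 0.1059 0.1086 0.1112]
top orange 236 rect mm [513.9  21.8] [41.  21.7] 77.3 z pct [0.1035 0.1057 0.1077 0.109  0.1112]
top orange 240 rect mm [ 473.  -166.5] [41.1 22.6] 77.1 z pct [0.1091 0.1108 0.1117 0.1131 0.1147]
scene blue 4860 rect mm [525.9 -81.8] [161.9 126.8] 78.2 z pct [0.1042 0.1057 0.1089 0.1108 0.1122]
scene orange 231 rect mm [579.5   4.7] [44.4 23.9] 76.2 z pct [0.1069 0.1104 0.1114 0.1121 0.1133]
scene orange 204 rect mm [512.3  20.4] [43.4 22.8] 79.4 z pct [0.1043 0.1064 0.1078 0.1097 0.1117]
scene orange 370 rect mm [ 541.7 -179.1] [52.4 30.8] 63.3 z pct [0.1    0.1023 0.1051 0.1077 0.1102]
scene orange 331 rect mm [ 474.1 -163.4] [57.5 32.9] 59.0 z pct [0.1091 0.1106 0.1116 0.1124 0.1135]
```

Run:
```python
from h import *
for c in("top","scene"):
    p=bot.camera(c); v,u=np.mgrid[0:400:2,0:640:2]; W=world(p,np.c_[u.ravel(),v.ravel()])
    a,b=np.array([.22,.504]),np.array([.527,-.081]); d=(b-a)/np.linalg.norm(b-a); r=W[:,:2]-a
    s=r@d; e=abs(r@[-d[1],d[0]]); m=(s>0)&(s<.75)&(e<.09)
    for k in np.arange(0,.75,.1):
        q=W[m&(s>=k)&(s<k+.1),2]; print(c,round(k,1),len(q),q.max().round(3) if len(q) else None)
```

```text
top 0.0 556 0.398
top 0.1 755 0.061
top 0.2 1012 0.06
top 0.3 978 0.044
top 0.4 973 0.006
top 0.5 1257 0.985
top 0.6 1148 0.116
top 0.7 359 0.116
scene 0.0 837 0.399
scene 0.1 558 0.059
scene 0.2 807 0.059
scene 0.3 701 0.053
scene 0.4 802 0.005
scene 0.5 772 0.115
scene 0.6 1324 0.114
scene 0.7 897 0.114
```

Call:
play_rows --targets '[{"grip": 255, "linear": [30.7, -58.5, 0], "delta_rot": [0, 0, -1.375]}, {"grip": 255, "linear": [30.7, -58.5, 0], "delta_rot": [0, 0, -1.375]}, {"grip": 255, "linear": [30.7, -58.5, 0], "delta_rot": [0, 0, -1.375]}, {"grip": 255, "linear": [30.7, -58.5, 0], "delta_rot": [0, 0, -1.375]}, {"grip": 255, "linear": [30.7, -58.5, 0], "delta_rot": [0, 0, -1.375]}, {"grip": 255, "linear": [30.7, -58.5, 0], "delta_rot": [0, 0, -1.375]}, {"grip": 255, "linear": [30.7, -58.5, 0], "delta_rot": [0, 0, -1.375]}, {"grip": 255, "linear": [30.7, -58.5, 0], "delta_rot": [0, 0, -1.375]}, {"grip": 255, "linear": [30.7, -58.5, 0], "delta_rot": [0, 0, -1.375]}, {"grip": 255, "linear": [30.7, -58.5, 0], "delta_rot": [0, 0, -1.375]}]'

```text
time: 2.4
ee_pos: [0.4526, 0.0594, 0.1946]
tcp_rot: [179.9, -0.0, 77.4]
wrist_force: [0.7, 0.6, 0.1]
opening: -0.0001
grasp_force: 0.0
```

Call:
play_rows --targets '[{"grip": 255, "linear": [7.4, -14.1, 0]}, {"grip": 255, "linear": [7.4, -14.1, 0]}, {"grip": 255, "linear": [7.4, -14.1, 0]}, {"grip": 255, "linear": [7.4, -14.1, -3]}, {"grip": 255, "linear": [7.4, -14.1, -6.4]}, {"grip": 255, "linear": [7.4, -14.1, -7.4]}, {"grip": 255, "linear": [7.4, -14.1, -7.4]}, {"grip": 255, "linear": [7.4, -14.1, -7.4]}]'

```text
validation failed for argument at $.ta...
```

Call:
play_rows --targets '[{"grip": 255, "linear": [7.4, -14.1, 0], "delta_rot": [0, 0, 0]}, {"grip": 255, "linear": [7.4, -14.1, 0], "delta_rot": [0, 0, 0]}, {"grip": 255, "linear": [7.4, -14.1, 0], "delta_rot": [0, 0, 0]}, {"grip": 255, "linear": [7.4, -14.1, -3], "delta_rot": [0, 0, 0]}, {"grip": 255, "linear": [7.4, -14.1, -6.4], "delta_rot": [0, 0, 0]}, {"grip": 255, "linear": [7.4, -14.1, -7.4], "delta_rot": [0, 0, 0]}, {"grip": 255, "linear": [7.4, -14.1, -7.4], "delta_rot": [0, 0, 0]}, {"grip": 255, "linear": [7.4, -14.1, -7.4], "delta_rot": [0, 0, 0]}]'

```text
time: 3.2
ee_pos: [0.5264, -0.0792, 0.1219]
tcp_rot: [179.9, -0.0, 77.7]
wrist_force: [0.9, -0.6, 0.4]
opening: 0.0
grasp_force: 0.0
```

Call:
play_rows --targets '[{"grip": 255, "linear": [0, 0, -0.4], "delta_rot": [0, 0, 0]}, {"grip": 255, "linear": [0, 0, -0.7], "delta_rot": [0, 0, 0]}, {"grip": 255, "linear": [0, 0, -0.9], "delta_rot": [0, 0, 0]}, {"grip": 255, "linear": [0, 0, -1.0], "delta_rot": [0, 0, 0]}, {"grip": 255, "linear": [0, 0, -1.1], "delta_rot": [0, 0, 0]}, {"grip": 255, "linear": [0, 0, -1.2], "delta_rot": [0, 0, 0]}, {"grip": 255, "linear": [0, 0, -1.3], "delta_rot": [0, 0, 0]}, {"grip": 255, "linear": [0, 0, -1.4], "delta_rot": [0, 0, 0]}]'

```text
time: 4.0
ee_pos: [0.526, -0.0795, 0.1062]
tcp_rot: [-180.0, 0.0, 77.7]
wrist_force: [0.2, -0.4, 0.0]
opening: -0.0
grasp_force: 0.0
```

Call:
play_rows --targets '[{"grip": 255, "linear": [0, 0, -0.05], "delta_rot": [0, 0, 0]}, {"grip": 255, "linear": [0, 0, -0.1], "delta_rot": [0, 0, 0]}, {"grip": 255, "linear": [0, 0, -0.15], "delta_rot": [0, 0, 0]}, {"grip": 255, "linear": [0, 0, -0.2], "delta_rot": [0, 0, 0]}]'

```text
time: 4.4
ee_pos: [0.526, -0.0795, 0.1043]
tcp_rot: [180.0, 0.0, 77.7]
wrist_force: [0.3, 0.3, 0.4]
opening: 0.0003
grasp_force: 0.0
```

Run:
```python
from h import *
o=bot.get_obs(); print(o["ee_pos"],o["wrist_force"],o["q"])
p,_=measure("scene"); save(p,"s1.png")
i=cv2.imread("pics/s1.png"); cv2.imwrite("pics/s1c.png",cv2.resize(i[130:330,220:480],None,fx=3,fy=3,interpolation=2))
```

```text
[ 0.526  -0.0795  0.1043] [0.2746 0.3408 0.4191] [-8.5963  1.6336 -3.3765 84.9878 -0.0007 93.7243]
scene blue 4569 rect mm [526.  -81.7] [161.3 126.9] 78.2 z pct [0.1042 0.1057 0.1089 0.1108 0.1121]
scene orange 203 rect mm [512.4  20.5] [44.3 22.3] 77.8 z pct [0.1041 0.1063 0.1079 0.1097 0.1115]
scene orange 359 rect mm [ 545.2 -181.4] [47.6 35.1] 77.2 z pct [0.1    0.1023 0.1051 0.1079 0.1106]
scene orange 332 rect mm [ 474.8 -162.3] [59.  32.8] 59.0 z pct [0.1094 0.1107 0.1115 0.1124 0.1139]
```

View pics/s1c.png

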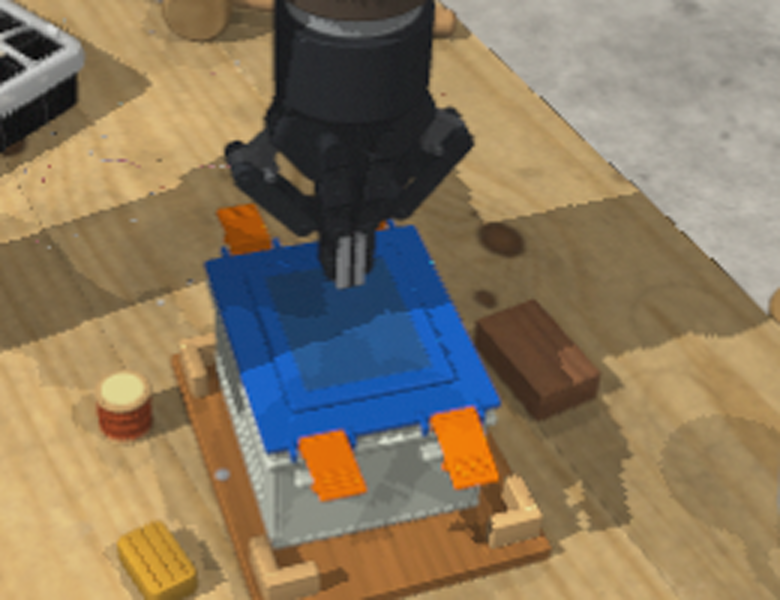

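The fingertips (crop 350,285) are over or at the dome, the lid is unchanged and there is no force yet. I keep feeling downward.

Call:
play_rows --targets '[{"grip": 255, "linear": [0, 0, -0.1], "delta_rot": [0, 0, 0]}, {"grip": 255, "linear": [0, 0, -0.2], "delta_rot": [0, 0, 0]}, {"grip": 255, "linear": [0, 0, -0.2], "delta_rot": [0, 0, 0]}]'

```text
time: 4.75
ee_pos: [0.5259, -0.0795, 0.1021]
tcp_rot: [-180.0, 0.0, 77.7]
wrist_force: [-0.2, -0.9, 0.5]
opening: 0.0
grasp_force: 0.0
```

Run:
```python
from h import *
p=bot.camera("scene")
for v in range(205,236,2):
    W=world(p,[[335,v],[340,v]]); print(v,W.ravel(), p["color"][v,340])
print(bot.get_obs()["wrist_force"])
```

```text
205 [ 0.5196 -0.0896  0.189   0.5279 -0.0905  0.1865] [35 35 37]
207 [ 0.5199 -0.0892  0.1845  0.5275 -0.0913  0.1832] [34 36 36]
209 [ 0.5225 -0.0849  0.1761  0.5291 -0.0889  0.1766] [81 83 84]
211 [ 0.52   -0.0895  0.1766  0.5285 -0.0901  0.1736] [111 111 113]
213 [ 0.521  -0.0879  0.1708  0.5284 -0.0905  0.1698] [110 112 114]
215 [ 0.5207 -0.0887  0.1674  0.5281 -0.0914  0.1665] [111 112 114]
217 [ 0.5212 -0.0879  0.1623  0.5288 -0.0905  0.1613] [111 112 113]
219 [ 0.5204 -0.0895  0.1597  0.5296 -0.0892  0.1557] [102 103 105]
221 [ 0.5215 -0.0878  0.1536  0.5288 -0.0909  0.1531] [102 104 106]
223 [ 0.5203 -0.0901  0.1517  0.5298 -0.0895  0.1473] [101 105 111]
225 [ 0.5213 -0.0886  0.1458  0.5288 -0.0914  0.1449] [ 83  91 102]
227 [ 0.5381 -0.0594  0.1096  0.5453 -0.0637  0.1101] [ 31  66 103]
229 [ 0.5351 -0.0649  0.1109  0.5422 -0.0692  0.1115] [ 34  65 102]
231 [ 0.532  -0.0705  0.1125  0.5407 -0.072   0.1099] [32 63 99]
233 [ 0.5308 -0.0728  0.1103  0.5379 -0.0771  0.1109] [32 63 99]
235 [ 0.5288 -0.0765  0.1099  0.5354 -0.0816  0.1114] [ 34  66 103]
[-0.1712  1.2593 -0.7815]
```

The camera puts the fingertip end at z≈0.145, while `ee_pos` says 0.102. The lid hasn't moved and there is no force, so the z reading and the visible tip disagree by about 43 mm. I'll step down a little and check again.

Call:
play_rows --targets '[{"grip": 255, "linear": [0, 0, -0.2], "delta_rot": [0, 0, 0]}, {"grip": 255, "linear": [0, 0, -0.4], "delta_rot": [0, 0, 0]}, {"grip": 255, "linear": [0, 0, -0.4], "delta_rot": [0, 0, 0]}]'

```text
time: 5.1
ee_pos: [0.5258, -0.0795, 0.0979]
tcp_rot: [-180.0, 0.0, 77.7]
wrist_force: [-0.2, 0.4, 0.9]
opening: -0.0001
grasp_force: 0.0
```

```bash
cat >> h.py <<'E'
def tip(c="scene",xy=None,R=.03):
    # lowest visible grey/black (unsaturated) points near TCP
    p=bot.camera(c); o=bot.get_obs(); xy=o["ee_pos"][:2] if xy is None else xy
    v,u=np.mgrid[0:400,0:640]; W=world(p,np.c_[u.ravel(),v.ravel()]); C=p["color"].reshape(-1,3).astype(int)
    m=(np.hypot(*(W[:,:2]-xy).T)<R)&(C.max(1)-C.min(1)<25)&(W[:,2]<.3)
    z=np.sort(W[m,2]); print(c,"tip z",z[:5],len(z),"ee",o["ee_pos"],"F",o["wrist_force"],"t",o["time"])
    return p
E
python3 - <<'E'
from h import *
tip(); tip("top",R=.06); measure("scene")
o=bot.get_obs(); print(o["q"],o["tcp_rot"])
E
```

```text
scene tip z [0.0175 0.0179 0.0185 0.0187 0.0196] 1495 ee [ 0.5258 -0.0795  0.098 ] F [ 0.0938  0.3719 -0.4899] t 5.15
top tip z [0.0088 0.0143 0.0146 0.0341 0.0362] 149 ee [ 0.5259 -0.0795  0.0982] F [ 0.0817 -0.5845 -0.5184] t 5.2
scene blue 4515 rect mm [525.6 -82.2] [160.9 127. ] 78.3 z pct [0.1042 0.1056 0.1087 0.1108 0.1121]
scene orange 198 rect mm [512.7  20.6] [45.8 22.9] 76.6 z pct [0.1039 0.1064 0.1078 0.1094 0.1112]
scene orange 357 rect mm [ 542.  -178.5] [53.5 31. ] 62.9 z pct [0.0998 0.1024 0.1052 0.108  0.1103]
scene orange 333 rect mm [ 474.  -163.6] [56.2 32.8] 59.0 z pct [0.1092 0.1106 0.1116 0.1126 0.1141]
[-8.5952  1.6552 -4.0183 84.3293  0.0001 93.7245] [-179.9972    0.0001   77.6802]
```

Call:
play_rows --targets '[{"grip": 255, "linear": [0, 0, -0.5], "delta_rot": [0, 0, 0]}, {"grip": 255, "linear": [0, 0, -1.0], "delta_rot": [0, 0, 0]}, {"grip": 255, "linear": [0, 0, -1.5], "delta_rot": [0, 0, 0]}, {"grip": 255, "linear": [0, 0, -1.5], "delta_rot": [0, 0, 0]}]'

```text
time: 5.65
ee_pos: [0.5254, -0.0794, 0.0822]
tcp_rot: [-179.9, 0.0, 77.7]
wrist_force: [0.5, -0.6, -1.2]
opening: 0.0
grasp_force: 0.0
```

```bash
sed -i 's/&(W\[:,2\]<.3)/\&(W[:,2]<.3)\&(W[:,2]>.105)/' h.py
python3 - <<'E'
from h import *
p=tip(R=.018)
for v in range(219,245,2):
    W=world(p,[[337,v]]); print(v,W.ravel(), p["color"][v,337])
E
```

```text
scene tip z [0.1115 0.1131 0.1218 0.1219 0.1224] 735 ee [ 0.5256 -0.0794  0.0827] F [-0.4802  0.1542 -1.0975] t 5.7
219 [ 0.5242 -0.0893  0.158 ] [49 49 50]
221 [ 0.5236 -0.0905  0.155 ] [51 50 51]
223 [ 0.5243 -0.0894  0.1495] [53 53 54]
225 [ 0.5242 -0.0899  0.1456] [72 73 73]
227 [ 0.5246 -0.0894  0.1406] [70 71 72]
229 [ 0.5244 -0.09    0.1369] [71 72 72]
231 [ 0.5248 -0.0896  0.132 ] [85 86 87]
233 [ 0.5254 -0.0887  0.1264] [85 86 88]
235 [ 0.5259 -0.0882  0.1213] [47 62 77]
237 [ 0.529  -0.083   0.1108] [27 57 89]
239 [ 0.5255 -0.0892  0.1133] [ 35  72 116]
241 [ 0.5249 -0.0906  0.1102] [ 40  83 134]
243 [ 0.5224 -0.0951  0.1107] [ 40  84 134]
```

The tip tracks at about `ee_pos` + 40 mm, so I treat that as a constant offset and calibrate it by touch on the dome.

Call:
play_rows --targets '[{"grip": 255, "linear": [0, 0, -0.4], "delta_rot": [0, 0, 0]}, {"grip": 255, "linear": [0, 0, -0.7], "delta_rot": [0, 0, 0]}, {"grip": 255, "linear": [0, 0, -0.8], "delta_rot": [0, 0, 0]}, {"grip": 255, "linear": [0, 0, -0.8], "delta_rot": [0, 0, 0]}]'

```text
time: 6.1
ee_pos: [0.5259, -0.0795, 0.0751]
tcp_rot: [-180.0, 0.0, 77.7]
wrist_force: [-0.1, -0.1, -0.0]
opening: 0.0001
grasp_force: 0.0
```

Call:
play_rows --targets '[{"grip": 255, "linear": [0, 0, -0.1], "delta_rot": [0, 0, 0]}, {"grip": 255, "linear": [0, 0, -0.2], "delta_rot": [0, 0, 0]}, {"grip": 255, "linear": [0, 0, -0.2], "delta_rot": [0, 0, 0]}]'

```text
time: 6.4
ee_pos: [0.5259, -0.0795, 0.0732]
tcp_rot: [-180.0, 0.0, 77.7]
wrist_force: [0.7, 0.3, 0.3]
opening: -0.0
grasp_force: 0.0
```

Call:
play_rows --targets '[{"grip": 255, "linear": [0, 0, -0.1], "delta_rot": [0, 0, 0]}, {"grip": 255, "linear": [0, 0, -0.2], "delta_rot": [0, 0, 0]}, {"grip": 255, "linear": [0, 0, -0.2], "delta_rot": [0, 0, 0]}]'

```text
time: 6.7
ee_pos: [0.5262, -0.0795, 0.0719]
tcp_rot: [179.9, -0.0, 77.7]
wrist_force: [-2.1, -0.0, 5.6]
opening: -0.0002
grasp_force: 2.7
```

Call:
play_rows --targets '[{"grip": 255, "linear": [0, 0, -0.1], "delta_rot": [0, 0, 0]}, {"grip": 255, "linear": [0, 0, -0.15], "delta_rot": [0, 0, 0]}, {"grip": 255, "linear": [0, 0, -0.15], "delta_rot": [0, 0, 0]}]'

```text
time: 7.0
ee_pos: [0.5263, -0.0795, 0.0708]
tcp_rot: [179.9, -0.0, 77.7]
wrist_force: [-2.5, 0.2, 7.8]
opening: -0.0001
grasp_force: 4.0
```

Call:
play_rows --targets '[{"grip": 255, "linear": [0, 0, -0.1], "delta_rot": [0, 0, 0]}, {"grip": 255, "linear": [0, 0, -0.2], "delta_rot": [0, 0, 0]}, {"grip": 255, "linear": [0, 0, -0.3], "delta_rot": [0, 0, 0]}]'

```text
time: 7.3
ee_pos: [0.5264, -0.0795, 0.068]
tcp_rot: [179.9, -0.0, 77.7]
wrist_force: [-1.7, 0.6, 8.8]
opening: -0.0001
grasp_force: 4.4
```

Call:
play_rows --targets '[{"grip": 255, "linear": [0, 0, -0.07], "delta_rot": [0, 0, 0]}, {"grip": 255, "linear": [0, 0, -0.15], "delta_rot": [0, 0, 0]}, {"grip": 255, "linear": [0, 0, -0.15], "delta_rot": [0, 0, 0]}]'

```text
time: 7.6
ee_pos: [0.5263, -0.0795, 0.0663]
tcp_rot: [179.9, -0.0, 77.7]
wrist_force: [-1.6, 0.4, 7.8]
opening: -0.0002
grasp_force: 4.1
```

Call:
play_rows --targets '[{"grip": 255, "linear": [0, 0, -0.07], "delta_rot": [0, 0, 0]}, {"grip": 255, "linear": [0, 0, -0.15], "delta_rot": [0, 0, 0]}, {"grip": 255, "linear": [0, 0, -0.15], "delta_rot": [0, 0, 0]}]'

```text
time: 7.9
ee_pos: [0.5263, -0.0795, 0.0648]
tcp_rot: [179.9, -0.0, 77.7]
wrist_force: [-1.6, 0.5, 9.4]
opening: -0.0003
grasp_force: 4.1
```

Call:
play_rows --targets '[{"grip": 255, "linear": [0, 0, -0.05], "delta_rot": [0, 0, 0]}, {"grip": 255, "linear": [0, 0, -0.1], "delta_rot": [0, 0, 0]}, {"grip": 255, "linear": [0, 0, -0.1], "delta_rot": [0, 0, 0]}]'

```text
time: 8.2
ee_pos: [0.5264, -0.0795, 0.0641]
tcp_rot: [179.9, -0.0, 77.7]
wrist_force: [-2.0, 1.2, 9.6]
opening: -0.0001
grasp_force: 5.0
```

Call:
play_rows --targets '[{"grip": 255, "linear": [0, 0, -0.05], "delta_rot": [0, 0, 0]}, {"grip": 255, "linear": [0, 0, -0.1], "delta_rot": [0, 0, 0]}, {"grip": 255, "linear": [0, 0, -0.1], "delta_rot": [0, 0, 0]}]'

```text
time: 8.5
ee_pos: [0.5266, -0.0795, 0.0636]
tcp_rot: [179.9, -0.0, 77.7]
wrist_force: [-3.2, 0.5, 12.9]
opening: 0.0
grasp_force: 6.5
```

Call:
play_rows --targets '[{"grip": 255, "linear": [0, 0, -0.05], "delta_rot": [0, 0, 0]}, {"grip": 255, "linear": [0, 0, -0.05], "delta_rot": [0, 0, 0]}]'

```text
time: 8.7
ee_pos: [0.5266, -0.0795, 0.0633]
tcp_rot: [179.9, -0.0, 77.7]
wrist_force: [-4.1, 1.1, 14.6]
opening: -0.0
grasp_force: 7.2
```

The lid is home (15 N, travel about 7 mm), so tip z = `ee_pos` z + 0.037. Now I lift and go outside the near-left clip.

Call:
play_rows --targets '[{"grip": 255, "linear": [0, 0, 2.0], "delta_rot": [0, 0, 0]}, {"grip": 255, "linear": [0, 0, 4.5], "delta_rot": [0, 0, 0]}, {"grip": 255, "linear": [-0.9, 11.8, 4.5], "delta_rot": [0, 0, 0]}, {"grip": 255, "linear": [-0.9, 11.8, 4.5], "delta_rot": [0, 0, 0]}, {"grip": 255, "linear": [-0.9, 11.8, 4.5], "delta_rot": [0, 0, 0]}, {"grip": 255, "linear": [-0.9, 11.8, 4.5], "delta_rot": [0, 0, 0]}]'

```text
time: 9.3
ee_pos: [0.5167, 0.0407, 0.1063]
tcp_rot: [-180.0, -0.0, 77.9]
wrist_force: [-0.7, 0.0, -0.3]
opening: -0.0003
grasp_force: 0.0
```

Run:
```python
from h import *
p,_=measure("top"); 
p,_=measure("scene"); save(p,"s2.png"); print(bot.get_obs()["ee_pos"])
i=cv2.imread("pics/s2.png"); cv2.imwrite("pics/s2c.png",cv2.resize(i[130:330,220:480],None,fx=3,fy=3,interpolation=2))
```

```text
top blue 1239 rect mm [ 518.5 -121.2] [ 76.  126.1] 78.8 z pct [0.0965 0.0982 0.0996 0.1022 0.1054]
top orange 209 rect mm [ 540.9 -182.9] [40.6 22.8] 78.1 z pct [0.0931 0.0964 0.0988 0.101  0.104 ]
top orange 234 rect mm [ 472.7 -166.3] [40.8 22.2] 76.6 z pct [0.1017 0.1037 0.1048 0.1061 0.1079]
scene blue 4818 rect mm [526.3 -81.3] [161.9 127.4] 78.1 z pct [0.0973 0.0988 0.102  0.1039 0.1052]
scene orange 229 rect mm [580.2   5.9] [43.7 23.4] 76.3 z pct [0.0996 0.1036 0.1045 0.1054 0.1066]
scene orange 200 rect mm [512.5  20.9] [45.4 22.4] 77.8 z pct [0.0968 0.0994 0.1007 0.1024 0.1043]
scene orange 357 rect mm [ 542.7 -178.5] [55.6 31.4] 62.5 z pct [0.0925 0.0954 0.0983 0.1009 0.1032]
scene orange 328 rect mm [ 473.9 -162.5] [58.1 31.4] 59.3 z pct [0.1025 0.1037 0.1047 0.1056 0.1065]
[0.517  0.0385 0.1062]
```

View pics/s2c.png

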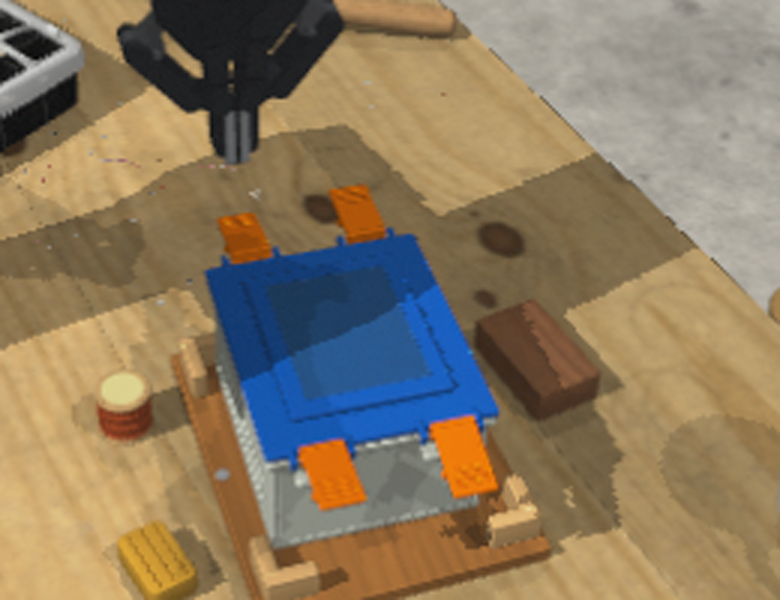

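The lid has dropped 7 mm and is home. The tip hangs above the near-left clip (crop 235,160 over 245,238). I descend to swing it down.

Call:
play_rows --targets '[{"grip": 255, "linear": [0, 0, -1.5], "delta_rot": [0, 0, 0]}, {"grip": 255, "linear": [0, 0, -3.0], "delta_rot": [0, 0, 0]}, {"grip": 255, "linear": [0, 0, -3.8], "delta_rot": [0, 0, 0]}, {"grip": 255, "linear": [0, 0, -4.4], "delta_rot": [0, 0, 0]}, {"grip": 255, "linear": [0, 0, -5.1], "delta_rot": [0, 0, 0]}, {"grip": 255, "linear": [0, 0, -5.8], "delta_rot": [0, 0, 0]}, {"grip": 255, "linear": [0, 0, -6.5], "delta_rot": [0, 0, 0]}, {"grip": 255, "linear": [0, 0, -7.2], "delta_rot": [0, 0, 0]}, {"grip": 255, "linear": [0, 0, -7.9], "delta_rot": [0, 0, 0]}, {"grip": 255, "linear": [0, 0, -8.4], "delta_rot": [0, 0, 0]}]'

```text
time: 10.4
ee_pos: [0.5168, 0.0386, 0.0215]
tcp_rot: [-180.0, 0.0, 77.7]
wrist_force: [-0.1, 0.2, 0.6]
opening: 0.0
grasp_force: 0.2
```

Call:
play_rows --targets '[{"grip": 255, "linear": [-0.06, -0.25, 0], "delta_rot": [0, 0, 0]}, {"grip": 255, "linear": [-0.11, -0.49, 0], "delta_rot": [0, 0, 0]}, {"grip": 255, "linear": [-0.11, -0.49, 0], "delta_rot": [0, 0, 0]}]'

```text
time: 10.7
ee_pos: [0.5159, 0.0333, 0.0225]
tcp_rot: [180.0, 0.0, 77.7]
wrist_force: [0.3, 0.3, 0.0]
opening: 0.0004
grasp_force: 0.1
```

Call:
play_rows --targets '[{"grip": 255, "linear": [-0.02, -0.1, 0], "delta_rot": [0, 0, 0]}, {"grip": 255, "linear": [-0.04, -0.2, 0], "delta_rot": [0, 0, 0]}, {"grip": 255, "linear": [-0.04, -0.2, 0], "delta_rot": [0, 0, 0]}]'

```text
time: 11.0
ee_pos: [0.5156, 0.0315, 0.0225]
tcp_rot: [180.0, -0.0, 77.7]
wrist_force: [0.6, 0.3, -0.1]
opening: 0.0004
grasp_force: 0.4
```

Call:
play_rows --targets '[{"grip": 255, "linear": [-0.02, -0.1, 0], "delta_rot": [0, 0, 0]}, {"grip": 255, "linear": [-0.04, -0.2, 0], "delta_rot": [0, 0, 0]}, {"grip": 255, "linear": [-0.04, -0.2, 0], "delta_rot": [0, 0, 0]}]'

```text
time: 11.3
ee_pos: [0.515, 0.0295, 0.0223]
tcp_rot: [-180.0, 0.0, 77.7]
wrist_force: [-0.4, 0.6, 0.0]
opening: -0.0004
grasp_force: 0.4
```

Call:
play_rows --targets '[{"grip": 255, "linear": [-0.02, -0.1, 0], "delta_rot": [0, 0, 0]}, {"grip": 255, "linear": [-0.04, -0.2, 0], "delta_rot": [0, 0, 0]}, {"grip": 255, "linear": [-0.04, -0.2, 0], "delta_rot": [0, 0, 0]}]'

```text
time: 11.6
ee_pos: [0.5146, 0.0275, 0.0222]
tcp_rot: [-180.0, 0.0, 77.7]
wrist_force: [-0.6, 1.3, -0.0]
opening: 0.0
grasp_force: 0.4
```

Call:
play_rows --targets '[{"grip": 255, "linear": [-0.02, -0.1, 0], "delta_rot": [0, 0, 0]}, {"grip": 255, "linear": [-0.02, -0.1, 0], "delta_rot": [0, 0, 0]}]'

```text
time: 11.8
ee_pos: [0.5144, 0.0265, 0.0223]
tcp_rot: [-180.0, 0.0, 77.7]
wrist_force: [0.3, 1.1, -1.4]
opening: -0.0002
grasp_force: 0.4
```

Call:
play_rows --targets '[{"grip": 255, "linear": [-0.02, -0.1, 0], "delta_rot": [0, 0, 0]}, {"grip": 255, "linear": [-0.04, -0.2, 0], "delta_rot": [0, 0, 0]}, {"grip": 255, "linear": [-0.04, -0.2, 0], "delta_rot": [0, 0, 0]}]'

```text
time: 12.1
ee_pos: [0.514, 0.0245, 0.0223]
tcp_rot: [-180.0, 0.0, 77.7]
wrist_force: [-0.1, 0.8, -0.9]
opening: 0.0001
grasp_force: 0.4
```

Call:
play_rows --targets '[{"grip": 255, "linear": [-0.02, -0.1, 0], "delta_rot": [0, 0, 0]}, {"grip": 255, "linear": [-0.02, -0.1, 0], "delta_rot": [0, 0, 0]}]'

```text
time: 12.3
ee_pos: [0.5138, 0.0235, 0.0223]
tcp_rot: [-180.0, 0.0, 77.7]
wrist_force: [0.9, 0.5, -0.6]
opening: -0.0001
grasp_force: 0.4
```

Run:
```python
from h import *
p,_=measure("scene"); save(p,"s3.png"); print(bot.get_obs()["ee_pos"],bot.get_obs()["wrist_force"])
i=cv2.imread("pics/s3.png"); cv2.imwrite("pics/s3c.png",cv2.resize(i[130:330,220:480],None,fx=3,fy=3,interpolation=2))
```

```text
scene blue 4815 rect mm [528.3 -72.7] [181.6 127. ] 77.6 z pct [0.0973 0.0987 0.102  0.1039 0.1052]
scene orange 230 rect mm [580.2   5.7] [45.1 23.9] 75.3 z pct [0.0994 0.1033 0.1044 0.1054 0.1062]
scene orange 359 rect mm [ 542.7 -178.3] [56.6 31.4] 62.1 z pct [0.0928 0.0956 0.098  0.1009 0.1033]
scene orange 326 rect mm [ 473.9 -162.4] [55.2 31.4] 59.3 z pct [0.1025 0.1037 0.1045 0.1055 0.1068]
[0.5139 0.0235 0.0223] [ 0.1596  0.9143 -0.6831]
```

View pics/s3c.png

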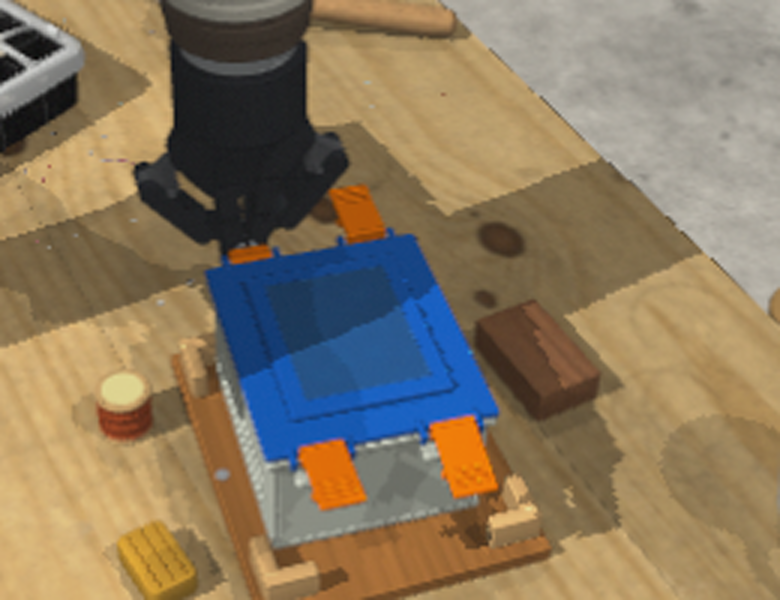

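The near-left clip is swung down (crop 250,252) with the fingers behind it. I keep pushing inward.

Call:
play_rows --targets '[{"grip": 255, "linear": [-0.02, -0.1, 0], "delta_rot": [0, 0, 0]}, {"grip": 255, "linear": [-0.04, -0.2, 0], "delta_rot": [0, 0, 0]}, {"grip": 255, "linear": [-0.04, -0.2, 0], "delta_rot": [0, 0, 0]}]'

```text
time: 12.65
ee_pos: [0.5134, 0.0215, 0.0223]
tcp_rot: [-180.0, 0.0, 77.7]
wrist_force: [0.8, 0.6, -1.0]
opening: 0.0001
grasp_force: 0.5
```

Call:
play_rows --targets '[{"grip": 255, "linear": [-0.02, -0.1, 0], "delta_rot": [0, 0, 0]}, {"grip": 255, "linear": [-0.02, -0.1, 0], "delta_rot": [0, 0, 0]}]'

```text
time: 12.85
ee_pos: [0.5133, 0.0207, 0.0223]
tcp_rot: [-180.0, -0.0, 77.7]
wrist_force: [0.5, 3.6, -1.1]
opening: -0.0004
grasp_force: 1.2
```

Call:
play_rows --targets '[{"grip": 255, "linear": [-0.02, -0.1, 0], "delta_rot": [0, 0, 0]}, {"grip": 255, "linear": [-0.02, -0.1, 0], "delta_rot": [0, 0, 0]}]'

```text
time: 13.05
ee_pos: [0.5132, 0.0202, 0.0225]
tcp_rot: [180.0, -0.1, 77.7]
wrist_force: [1.0, 5.9, 0.0]
opening: 0.0003
grasp_force: 3.0
```

Call:
play_rows --targets '[{"grip": 255, "linear": [-0.02, -0.1, 0], "delta_rot": [0, 0, 0]}, {"grip": 255, "linear": [-0.02, -0.1, 0], "delta_rot": [0, 0, 0]}]'

```text
time: 13.25
ee_pos: [0.5131, 0.0198, 0.0226]
tcp_rot: [180.0, -0.1, 77.7]
wrist_force: [0.1, 8.7, -0.1]
opening: 0.0005
grasp_force: 4.6
```

Call:
play_rows --targets '[{"grip": 255, "linear": [-0.02, -0.1, 0], "delta_rot": [0, 0, 0]}, {"grip": 255, "linear": [-0.02, -0.1, 0], "delta_rot": [0, 0, 0]}]'

```text
time: 13.45
ee_pos: [0.5131, 0.0194, 0.0228]
tcp_rot: [180.0, -0.2, 77.8]
wrist_force: [-0.1, 11.4, 1.6]
opening: 0.0004
grasp_force: 6.2
```

Call:
play_rows --targets '[{"grip": 255, "linear": [-0.02, -0.08, 0], "delta_rot": [0, 0, 0]}, {"grip": 255, "linear": [-0.02, -0.08, 0], "delta_rot": [0, 0, 0]}]'

```text
time: 13.65
ee_pos: [0.513, 0.019, 0.0229]
tcp_rot: [180.0, -0.3, 77.8]
wrist_force: [0.6, 15.4, 1.9]
opening: 0.0001
grasp_force: 7.4
```

Call:
play_rows --targets '[{"grip": 255, "linear": [-0.02, -0.08, 0], "delta_rot": [0, 0, 0]}, {"grip": 255, "linear": [-0.02, -0.08, 0], "delta_rot": [0, 0, 0]}]'

```text
time: 13.85
ee_pos: [0.5129, 0.0187, 0.023]
tcp_rot: [180.0, -0.3, 77.8]
wrist_force: [0.6, 17.2, 3.2]
opening: -0.0003
grasp_force: 8.7
```

17 N with no snap seen. I back off and check the clip from the top camera.

Call:
play_rows --targets '[{"grip": 255, "linear": [0.3, 1.5, 0], "delta_rot": [0, 0, 0]}, {"grip": 255, "linear": [0.6, 3.0, 0], "delta_rot": [0, 0, 0]}, {"grip": 255, "linear": [0.6, 3.0, 4], "delta_rot": [0, 0, 0]}, {"grip": 255, "linear": [0.6, 3.0, 8.4], "delta_rot": [0, 0, 0]}, {"grip": 255, "linear": [2.4, -22, 8.4], "delta_rot": [0, 0, 0]}, {"grip": 255, "linear": [2.4, -22, 8.4], "delta_rot": [0, 0, 0]}, {"grip": 255, "linear": [2.4, -22, 8.4], "delta_rot": [0, 0, 0]}, {"grip": 255, "linear": [2.4, -22, 8.4], "delta_rot": [0, 0, 0]}, {"grip": 255, "linear": [2.4, -22, 8.4], "delta_rot": [0, 0, 0]}, {"grip": 255, "linear": [2.4, -22, 8.4], "delta_rot": [0, 0, 0]}]'

```text
time: 14.85
ee_pos: [0.5362, -0.2088, 0.1055]
tcp_rot: [-180.0, 0.1, 77.4]
wrist_force: [0.0, -0.2, -0.4]
opening: -0.0002
grasp_force: 0.0
```

Run:
```python
from h import *
p,o=measure("top"); save(p,"t4.png"); print(bot.get_obs()["ee_pos"],bot.get_obs()["wrist_force"])
C=np.array([.5273,-.0808]); 
for W in o.get("orange",[]):
    r=W[:,:2]-C; x=r@[.977,-.213]; y=r@[.213,.977]; print("tx",np.percentile(x,[3,97])*1000,"ty",np.percentile(y,[3,97])*1000)
i=cv2.imread("pics/t4.png"); cv2.imwrite("pics/t4c.png",cv2.resize(i[160:260,300:440],None,fx=5,fy=5,interpolation=2))
```

```text
top blue 2652 rect mm [527.1 -81.4] [158.1 126.1] 78.1 z pct [0.0968 0.0984 0.1001 0.1031 0.1055]
top orange 224 rect mm [582.    6.7] [40.3 21.8] 77.4 z pct [0.1022 0.1034 0.1045 0.106  0.1072]
top orange 211 rect mm [ 541.1 -182.5] [41.6 22.1] 78.1 z pct [0.0937 0.0963 0.0989 0.1017 0.1042]
top orange 246 rect mm [ 473.2 -166.1] [41.4 23.2] 77.0 z pct [0.1016 0.1036 0.1049 0.106  0.1078]
[ 0.5361 -0.2064  0.1056] [-0.3665 -0.5913  0.3203]
tx [24.6969 45.1029] ty [ 78.0958 116.2252]
tx [24.5178 45.396 ] ty [-115.4026  -77.114 ]
tx [-45.656  -24.3038] ty [-114.2104  -75.4846]
```

View pics/t4c.png

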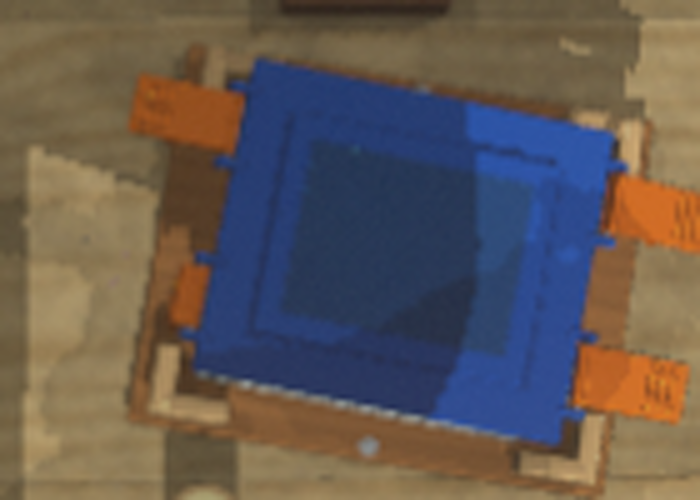

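The near-left clip (crop 190,295) hangs nearly down. I get its angle from depth.

```bash
cat >> h.py <<'E'
def clip(name,c="top",C=np.array([.5273,-.0808])):
    sx=1 if "far" in name else -1; sy=1 if "left" in name else -1
    p=bot.camera(c); hsv=cv2.cvtColor(p["color"],cv2.COLOR_RGB2HSV)
    v,u=np.nonzero((hsv[...,0]<=15)&(hsv[...,1]>170)&(hsv[...,2]>60)); W=world(p,np.c_[u,v]); r=W[:,:2]-C
    x=sx*(r@[.977,-.213])*1000; y=sy*(r@[.213,.977])*1000; m=(abs(x-35)<14)&(y>70)&(y<130)
    for a,b,z in sorted(zip(x[m],y[m],W[m,2]*1000),key=lambda t:t[1])[::max(1,m.sum()//25)]: print(round(a),round(b,1),round(z,1))
    print("n",m.sum())
    return p
E
python3 - <<'E'
from h import *
clip("near_left"); print(bot.get_obs()["ee_pos"])
E
```

```text
41 76.6 98.0
39 77.0 98.3
27 77.4 98.9
35 77.7 96.2
25 77.8 98.4
44 78.2 100.6
31 78.6 99.3
30 79.0 100.1
28 79.4 99.2
36 79.7 100.1
44 80.1 98.8
24 80.2 101.0
42 80.5 99.2
30 80.9 98.6
28 81.3 99.8
36 81.6 99.0
34 81.9 95.0
24 82.1 98.5
32 82.4 97.8
30 82.8 99.1
28 83.2 97.9
36 83.6 98.7
45 83.9 98.9
24 84.0 98.0
33 84.4 100.0
31 84.7 99.4
46 85.2 85.7
27 85.6 100.6
35 85.9 99.3
41 85.9 78.4
38 86.2 70.9
36 86.6 71.9
34 87.0 70.0
n 65
[ 0.5362 -0.2048  0.1057]
```

The near-left outer face sits at 86 mm from the case middle down to z=70, so it is shut flat. The final contact at 97 − 11 mm agrees. Next is far-right, the diagonal.

Call:
play_rows --targets '[{"grip": 255, "linear": [0.1, 0.5, -1.5], "delta_rot": [0, 0, 0]}, {"grip": 255, "linear": [0.1, 0.5, -3.0], "delta_rot": [0, 0, 0]}, {"grip": 255, "linear": [0.1, 0.5, -3.8], "delta_rot": [0, 0, 0]}, {"grip": 255, "linear": [0.1, 0.5, -4.4], "delta_rot": [0, 0, 0]}, {"grip": 255, "linear": [0.1, 0.5, -5.1], "delta_rot": [0, 0, 0]}, {"grip": 255, "linear": [0.1, 0.5, -5.8], "delta_rot": [0, 0, 0]}, {"grip": 255, "linear": [0.1, 0.5, -6.5], "delta_rot": [0, 0, 0]}, {"grip": 255, "linear": [0.1, 0.5, -7.2], "delta_rot": [0, 0, 0]}, {"grip": 255, "linear": [0.1, 0.5, -7.9], "delta_rot": [0, 0, 0]}, {"grip": 255, "linear": [0.1, 0.5, -8.3], "delta_rot": [0, 0, 0]}]'

```text
time: 15.95
ee_pos: [0.537, -0.199, 0.0224]
tcp_rot: [-180.0, -0.0, 77.7]
wrist_force: [-0.4, -0.6, 0.1]
opening: 0.0002
grasp_force: 0.3
```

Call:
play_rows --targets '[{"grip": 255, "linear": [0.06, 0.25, 0], "delta_rot": [0, 0, 0]}, {"grip": 255, "linear": [0.11, 0.49, 0], "delta_rot": [0, 0, 0]}, {"grip": 255, "linear": [0.11, 0.49, 0], "delta_rot": [0, 0, 0]}]'

```text
time: 16.25
ee_pos: [0.5385, -0.1938, 0.0235]
tcp_rot: [180.0, 0.0, 77.7]
wrist_force: [-0.4, -0.1, -0.6]
opening: 0.0001
grasp_force: 0.2
```

Call:
play_rows --targets '[{"grip": 255, "linear": [0.02, 0.1, 0], "delta_rot": [0, 0, 0]}, {"grip": 255, "linear": [0.04, 0.2, 0], "delta_rot": [0, 0, 0]}]'

```text
time: 16.45
ee_pos: [0.5389, -0.1921, 0.0235]
tcp_rot: [180.0, 0.0, 77.7]
wrist_force: [1.1, -1.4, 0.3]
opening: -0.0003
grasp_force: 0.5
```

Call:
play_rows --targets '[{"grip": 255, "linear": [0.02, 0.1, 0], "delta_rot": [0, 0, 0]}, {"grip": 255, "linear": [0.04, 0.2, 0], "delta_rot": [0, 0, 0]}]'

```text
time: 16.65
ee_pos: [0.5392, -0.1901, 0.0233]
tcp_rot: [180.0, 0.0, 77.7]
wrist_force: [-0.9, -1.3, -0.8]
opening: -0.0002
grasp_force: 0.5
```

Call:
play_rows --targets '[{"grip": 255, "linear": [0.02, 0.1, 0], "delta_rot": [0, 0, 0]}, {"grip": 255, "linear": [0.04, 0.2, 0], "delta_rot": [0, 0, 0]}]'

```text
time: 16.85
ee_pos: [0.5396, -0.188, 0.0233]
tcp_rot: [-180.0, -0.0, 77.7]
wrist_force: [0.1, -1.6, -0.4]
opening: -0.0
grasp_force: 0.5
```

Call:
play_rows --targets '[{"grip": 255, "linear": [0.02, 0.1, 0], "delta_rot": [0, 0, 0]}, {"grip": 255, "linear": [0.04, 0.2, 0], "delta_rot": [0, 0, 0]}]'

```text
time: 17.05
ee_pos: [0.5399, -0.186, 0.0232]
tcp_rot: [-180.0, -0.0, 77.7]
wrist_force: [-0.3, -1.0, -1.1]
opening: 0.0005
grasp_force: 0.6
```

Call:
play_rows --targets '[{"grip": 255, "linear": [0.02, 0.1, 0], "delta_rot": [0, 0, 0]}, {"grip": 255, "linear": [0.04, 0.2, 0], "delta_rot": [0, 0, 0]}]'

```text
time: 17.25
ee_pos: [0.5404, -0.184, 0.0233]
tcp_rot: [-180.0, -0.0, 77.7]
wrist_force: [-0.9, -1.2, -1.2]
opening: -0.0002
grasp_force: 0.6
```

Call:
play_rows --targets '[{"grip": 255, "linear": [0.02, 0.1, 0], "delta_rot": [0, 0, 0]}, {"grip": 255, "linear": [0.02, 0.1, 0], "delta_rot": [0, 0, 0]}]'

```text
time: 17.45
ee_pos: [0.5406, -0.183, 0.0233]
tcp_rot: [-180.0, 0.0, 77.7]
wrist_force: [0.7, -1.1, -0.9]
opening: 0.0
grasp_force: 0.6
```

Run:
```python
from h import *
print(bot.get_obs()["ee_pos"],bot.get_obs()["wrist_force"])
p=bot.camera("scene"); save(p,"s5.png")
i=cv2.imread("pics/s5.png"); cv2.imwrite("pics/s5c.png",cv2.resize(i[180:310,290:430],None,fx=4,fy=4,interpolation=2))
p=bot.camera("top"); save(p,"t5.png"); C=np.array([.5273,-.0808])
for v in range(213,226,2):
    for u in range(330,346):
        W=world(p,[[u,v]])[0]; r=W[:2]-C; print("%d,%d y%.0f z%.0f %s"%(u,v,1000*r@[.213,.977],W[2]*1000,p["color"][v,u]),end=" | ")
    print()
```

```text
[ 0.5406 -0.183   0.0233] [ 0.6811 -1.0939 -0.9163]
330,213 y97 z2 [101  77  50] | 331,213 y95 z11 [128  89  53] | 332,213 y93 z12 [130  91  52] | 333,213 y91 z12 [131  91  53] | 334,213 y89 z12 [130  90  53] | 335,213 y87 z11 [124  82  48] | 336,213 y86 z99 [122  72  35] | 337,213 y84 z99 [140  76  32] | 338,213 y82 z97 [130  74  34] | 339,213 y80 z99 [119  69  40] | 340,213 y78 z100 [120  74  51] | 341,213 y76 z100 [101  61  48] | 342,213 y72 z17 [56 52 71] | 343,213 y72 z98 [ 40  55 100] | 344,213 y71 z99 [ 39  57 104] | 345,213 y69 z99 [ 39  56 105] | 
330,215 y96 z13 [104  74  48] | 331,215 y94 z12 [123  86  51] | 332,215 y92 z14 [121  84  49] | 333,215 y90 z14 [121  83  49] | 334,215 y88 z11 [117  78  44] | 335,215 y87 z69 [118  71  37] | 336,215 y85 z96 [134  73  33] | 337,215 y83 z101 [144  77  32] | 338,215 y81 z99 [141  74  30] | 339,215 y79 z99 [138  72  28] | 340,215 y77 z98 [138  73  29] | 341,215 y76 z100 [109  65  53] | 342,215 y74 z97 [47 59 92] | 343,215 y72 z99 [ 41  61 113] | 344,215 y70 z101 [ 42  62 112] | 345,215 y68 z100 [ 41  61 111] | 
330,217 y96 z13 [116  7
[... 1731 characters left out ...]
,223 y78 z102 [120  65  27] | 339,223 y76 z100 [96 59 40] | 340,223 y74 z80 [62 57 69] | 341,223 y72 z99 [41 53 91] | 342,223 y70 z98 [42 53 92] | 343,223 y69 z99 [41 53 93] | 344,223 y67 z99 [41 53 92] | 345,223 y65 z102 [40 52 91] | 
330,225 y92 z16 [99 70 43] | 331,225 y90 z15 [77 55 35] | 332,225 y88 z14 [76 55 35] | 333,225 y86 z11 [78 52 34] | 334,225 y85 z67 [78 48 27] | 335,225 y83 z66 [78 51 35] | 336,225 y79 z14 [82 60 55] | 337,225 y79 z97 [82 64 64] | 338,225 y77 z98 [83 65 58] | 339,225 y75 z79 [70 54 54] | 340,225 y73 z95 [49 56 81] | 341,225 y72 z99 [41 53 92] | 342,225 y70 z98 [41 54 91] | 343,225 y68 z100 [40 53 92] | 344,225 y66 z96 [41 53 91] | 345,225 y64 z96 [42 54 92] |
```

View pics/s5c.png

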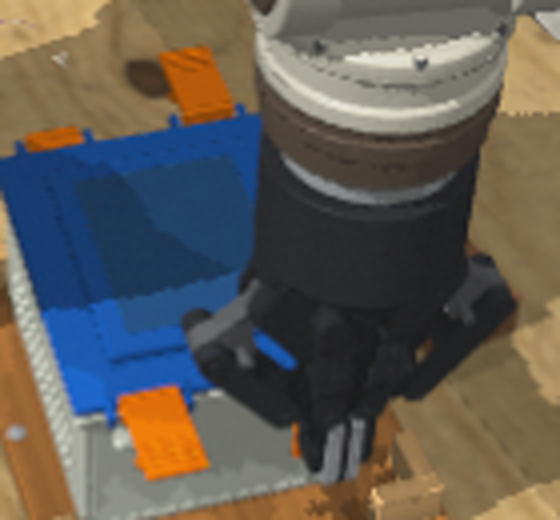

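Near-left top face ends at 86 mm and then drops straight to the bench, so it is definitely shut. The fingers are now at the far-right clip (crop 340,460), about to touch. I press on.

Call:
play_rows --targets '[{"grip": 255, "linear": [0.02, 0.1, 0], "delta_rot": [0, 0, 0]}, {"grip": 255, "linear": [0.02, 0.1, 0], "delta_rot": [0, 0, 0]}]'

```text
time: 17.75
ee_pos: [0.5407, -0.1825, 0.0234]
tcp_rot: [180.0, 0.1, 77.7]
wrist_force: [-0.8, -4.7, -0.4]
opening: 0.0001
grasp_force: 2.2
```

Call:
play_rows --targets '[{"grip": 255, "linear": [0.02, 0.1, 0], "delta_rot": [0, 0, 0]}, {"grip": 255, "linear": [0.02, 0.1, 0], "delta_rot": [0, 0, 0]}]'

```text
time: 17.95
ee_pos: [0.5409, -0.1821, 0.0235]
tcp_rot: [180.0, 0.1, 77.6]
wrist_force: [-1.9, -7.4, 1.8]
opening: -0.0003
grasp_force: 3.9
```

Call:
play_rows --targets '[{"grip": 255, "linear": [0.02, 0.1, 0], "delta_rot": [0, 0, 0]}, {"grip": 255, "linear": [0.02, 0.1, 0], "delta_rot": [0, 0, 0]}]'

```text
time: 18.15
ee_pos: [0.5411, -0.1817, 0.0237]
tcp_rot: [180.0, 0.2, 77.6]
wrist_force: [-1.8, -11.0, 1.5]
opening: 0.0
grasp_force: 5.4
```

Call:
play_rows --targets '[{"grip": 255, "linear": [0.02, 0.1, 0], "delta_rot": [0, 0, 0]}, {"grip": 255, "linear": [0.02, 0.1, 0], "delta_rot": [0, 0, 0]}]'

```text
time: 18.35
ee_pos: [0.5412, -0.1813, 0.0238]
tcp_rot: [180.0, 0.2, 77.6]
wrist_force: [-4.2, -13.3, 1.5]
opening: 0.0001
grasp_force: 6.9
```

Call:
play_rows --targets '[{"grip": 255, "linear": [0.02, 0.1, 0], "delta_rot": [0, 0, 0]}, {"grip": 255, "linear": [0.02, 0.1, 0], "delta_rot": [0, 0, 0]}]'

```text
time: 18.55
ee_pos: [0.5414, -0.1809, 0.0239]
tcp_rot: [179.9, 0.3, 77.6]
wrist_force: [-4.2, -16.1, 1.7]
opening: 0.0001
grasp_force: 8.4
```

Call:
play_rows --targets '[{"grip": 255, "linear": [-0.4, -2.0, 0], "delta_rot": [0, 0, 0]}, {"grip": 255, "linear": [-0.7, -3.5, 0], "delta_rot": [0, 0, 0]}, {"grip": 255, "linear": [-0.7, -3.5, 4], "delta_rot": [0, 0, 0]}, {"grip": 255, "linear": [-0.7, -3.5, 8.3], "delta_rot": [0, 0, 0]}, {"grip": 255, "linear": [-0.7, -3.5, 8.3], "delta_rot": [0, 0, 0]}]'

```text
time: 19.05
ee_pos: [0.537, -0.2142, 0.1125]
tcp_rot: [179.5, 0.0, 77.7]
wrist_force: [0.8, -0.0, 0.4]
opening: -0.0004
grasp_force: 0.0
```

```bash
cat >> h.py <<'E'
def profile(name,c="top",C=np.array([.5273,-.0808])):
    "median height of the surface per 2 mm of tray y, over the clip's middle 16 mm"
    sx=1 if "far" in name else -1; sy=1 if "left" in name else -1
    p=bot.camera(c); v,u=np.mgrid[0:400,0:640]; W=world(p,np.c_[u.ravel(),v.ravel()]); r=W[:,:2]-C
    x=sx*(r@[.977,-.213])*1000; y=sy*(r@[.213,.977])*1000; m=(abs(x-35)<8)
    print(c,name,[(int(k),int(np.median(W[m&(y>=k)&(y<k+2),2])*1000)) for k in range(72,120,2) if (m&(y>=k)&(y<k+2)).any()])
E
python3 - <<'E'
from h import *
profile("far_right"); profile("far_right","scene"); profile("near_left"); profile("near_right"); print(bot.get_obs()["ee_pos"])
E
```

```text
top far_right [(72, 615), (74, 620), (76, 625), (78, 631), (80, 632), (82, 473), (84, 480), (86, 454), (88, 376), (90, 392), (92, 631), (94, 631), (96, 628), (98, 627), (100, 627), (102, 627), (104, 627), (106, 627), (108, 627), (110, 627), (112, 627), (114, 627), (116, 626), (118, 627)]
scene far_right [(72, 96), (74, 13), (76, 98), (78, 14), (80, 56), (82, 86), (84, 81), (86, 73), (88, 12), (90, 12), (92, 12), (94, 12), (96, 12), (98, 12), (100, 12), (102, 12), (104, 12), (106, 10), (108, 7), (110, 0), (112, 0), (114, 0), (116, 0), (118, 0)]
top near_left [(72, 97), (74, 96), (76, 98), (78, 98), (80, 98), (82, 99), (84, 96), (86, 15), (88, 13), (90, 13), (92, 13), (94, 13), (96, 0), (98, 0), (100, 1), (102, 0), (104, 0), (106, 0), (108, 0), (110, 0), (112, 1), (114, 0), (116, 1), (118, 0)]
top near_right [(72, 611), (74, 610), (76, 610), (78, 611), (80, 610), (82, 611), (84, 610), (86, 610), (88, 611), (90, 612), (92, 613), (94, 614), (96, 615), (98, 616), (100, 616), (102, 617), (104, 617), (106, 618), (108, 618), (110, 618), (112, 618), (114, 618), (116, 619), (118, 618)]
[ 0.5342 -0.2129  0.1052]
```

Far-right is shut: nothing of it extends past 88 mm. Now near-right.

Call:
play_rows --targets '[{"grip": 255, "linear": [-6.5, 2.9, 0], "delta_rot": [0, 0, 0]}, {"grip": 255, "linear": [-6.5, 2.9, 0], "delta_rot": [0, 0, 0]}, {"grip": 255, "linear": [-6.5, 2.9, 0], "delta_rot": [0, 0, 0]}, {"grip": 255, "linear": [-6.5, 2.9, -1.5], "delta_rot": [0, 0, 0]}, {"grip": 255, "linear": [-6.5, 2.9, -2.5], "delta_rot": [0, 0, 0]}, {"grip": 255, "linear": [-6.5, 2.9, -2.5], "delta_rot": [0, 0, 0]}]'

```text
time: 19.85
ee_pos: [0.4688, -0.1838, 0.0784]
tcp_rot: [-179.8, -0.0, 77.7]
wrist_force: [-0.7, 0.3, 0.3]
opening: 0.0001
grasp_force: 0.0
```

Call:
play_rows --targets '[{"grip": 255, "linear": [0, 0, -0.7], "delta_rot": [0, 0, 0]}, {"grip": 255, "linear": [0, 0, -1.4], "delta_rot": [0, 0, 0]}, {"grip": 255, "linear": [0, 0, -2.1], "delta_rot": [0, 0, 0]}, {"grip": 255, "linear": [0, 0, -2.8], "delta_rot": [0, 0, 0]}, {"grip": 255, "linear": [0, 0, -3.5], "delta_rot": [0, 0, 0]}, {"grip": 255, "linear": [0, 0, -4.2], "delta_rot": [0, 0, 0]}, {"grip": 255, "linear": [0, 0, -4.9], "delta_rot": [0, 0, 0]}, {"grip": 255, "linear": [0, 0, -5.5], "delta_rot": [0, 0, 0]}, {"grip": 255, "linear": [0, 0, -5.8], "delta_rot": [0, 0, 0]}, {"grip": 255, "linear": [0, 0, -5.8], "delta_rot": [0, 0, 0]}]'

```text
time: 20.85
ee_pos: [0.4693, -0.184, 0.0227]
tcp_rot: [-180.0, -0.0, 77.7]
wrist_force: [0.4, 0.6, 0.4]
opening: 0.0001
grasp_force: 0.0
```

Call:
play_rows --targets '[{"grip": 255, "linear": [0.04, 0.2, 0], "delta_rot": [0, 0, 0]}, {"grip": 255, "linear": [0.09, 0.4, 0], "delta_rot": [0, 0, 0]}, {"grip": 255, "linear": [0.13, 0.6, 0], "delta_rot": [0, 0, 0]}, {"grip": 255, "linear": [0.15, 0.7, 0], "delta_rot": [0, 0, 0]}]'

```text
time: 21.25
ee_pos: [0.4712, -0.1769, 0.0235]
tcp_rot: [180.0, 0.0, 77.7]
wrist_force: [-0.7, -0.6, -0.6]
opening: 0.0
grasp_force: 0.5
```

Call:
play_rows --targets '[{"grip": 255, "linear": [0.02, 0.1, 0], "delta_rot": [0, 0, 0]}, {"grip": 255, "linear": [0.04, 0.2, 0], "delta_rot": [0, 0, 0]}, {"grip": 255, "linear": [0.06, 0.3, 0], "delta_rot": [0, 0, 0]}, {"grip": 255, "linear": [0.08, 0.4, 0], "delta_rot": [0, 0, 0]}]'

```text
time: 21.65
ee_pos: [0.4719, -0.173, 0.0233]
tcp_rot: [-180.0, 0.0, 77.7]
wrist_force: [-0.1, -1.0, -0.9]
opening: 0.0005
grasp_force: 0.6
```

Call:
play_rows --targets '[{"grip": 255, "linear": [0.02, 0.1, 0], "delta_rot": [0, 0, 0]}, {"grip": 255, "linear": [0.04, 0.2, 0], "delta_rot": [0, 0, 0]}, {"grip": 255, "linear": [0.06, 0.3, 0], "delta_rot": [0, 0, 0]}]'

```text
time: 21.95
ee_pos: [0.4725, -0.17, 0.0232]
tcp_rot: [-180.0, -0.0, 77.7]
wrist_force: [-0.2, -0.7, -1.4]
opening: -0.0
grasp_force: 0.6
```

Call:
play_rows --targets '[{"grip": 255, "linear": [0.02, 0.1, 0], "delta_rot": [0, 0, 0]}, {"grip": 255, "linear": [0.04, 0.2, 0], "delta_rot": [0, 0, 0]}]'

```text
time: 22.15
ee_pos: [0.4728, -0.1681, 0.0233]
tcp_rot: [-180.0, 0.0, 77.7]
wrist_force: [-0.8, -3.0, -0.5]
opening: 0.0001
grasp_force: 1.5
```

Call:
play_rows --targets '[{"grip": 255, "linear": [0.02, 0.1, 0], "delta_rot": [0, 0, 0]}, {"grip": 255, "linear": [0.04, 0.2, 0], "delta_rot": [0, 0, 0]}]'

```text
time: 22.35
ee_pos: [0.4731, -0.1671, 0.0236]
tcp_rot: [180.0, 0.1, 77.6]
wrist_force: [-2.8, -9.6, 2.5]
opening: 0.0001
grasp_force: 5.1
```

Call:
play_rows --targets '[{"grip": 255, "linear": [0.02, 0.1, 0], "delta_rot": [0, 0, 0]}, {"grip": 255, "linear": [0.02, 0.1, 0], "delta_rot": [0, 0, 0]}]'

```text
time: 22.55
ee_pos: [0.4732, -0.1668, 0.0237]
tcp_rot: [180.0, 0.2, 77.6]
wrist_force: [-3.5, -11.9, 1.0]
opening: 0.0003
grasp_force: 6.1
```

Same pattern as before: slightly more, then retreat and check while travelling to far-left.

Call:
play_rows --targets '[{"grip": 255, "linear": [0.04, 0.15, 0], "delta_rot": [0, 0, 0]}, {"grip": 255, "linear": [0.04, 0.15, 0], "delta_rot": [0, 0, 0]}]'

```text
time: 22.75
ee_pos: [0.4733, -0.1662, 0.0239]
tcp_rot: [180.0, 0.3, 77.6]
wrist_force: [-6.3, -16.5, 3.3]
opening: 0.0004
grasp_force: 8.6
```

Call:
play_rows --targets '[{"grip": 255, "linear": [-0.4, -2.0, 0], "delta_rot": [0, 0, 0]}, {"grip": 255, "linear": [-0.7, -3.5, 0], "delta_rot": [0, 0, 0]}, {"grip": 255, "linear": [-0.7, -3.5, 4], "delta_rot": [0, 0, 0]}, {"grip": 255, "linear": [-0.7, -3.5, 8.3], "delta_rot": [0, 0, 0]}, {"grip": 255, "linear": [0, 0, 8.3], "delta_rot": [0, 0, 0]}, {"grip": 255, "linear": [11.2, 18.5, 8.3], "delta_rot": [0, 0, 0]}, {"grip": 255, "linear": [11.2, 18.5, 8.3], "delta_rot": [0, 0, 0]}, {"grip": 255, "linear": [11.2, 18.5, 8.3], "delta_rot": [0, 0, 0]}, {"grip": 255, "linear": [11.2, 18.5, 8.3], "delta_rot": [0, 0, 0]}, {"grip": 255, "linear": [11.2, 18.5, 8.3], "delta_rot": [0, 0, 0]}]'

```text
time: 23.75
ee_pos: [0.5874, 0.0251, 0.1057]
tcp_rot: [-180.0, -0.1, 77.9]
wrist_force: [-0.5, 0.2, 0.3]
opening: -0.0001
grasp_force: 0.0
```

Run:
```python
from h import *
for n in("near_right","far_right"): profile(n); profile(n,"scene")
print(bot.get_obs()["ee_pos"])
```

```text
top near_right [(72, 98), (74, 97), (76, 98), (78, 98), (80, 98), (82, 99), (84, 98), (94, 31), (96, 29), (102, 11), (104, 13), (106, 13), (108, 12), (110, 10), (112, 0), (114, 1), (116, 2), (118, 1)]
scene near_right [(72, 96), (74, 14), (76, 14), (78, 55), (80, 97), (82, 95), (84, 82), (86, 73), (88, 12), (90, 12), (92, 12), (94, 13), (96, 12), (98, 13), (100, 12), (102, 12), (104, 12), (106, 12), (108, 12), (110, 6), (112, 0), (114, 0), (116, 0), (118, 0)]
top far_right [(72, 96), (74, 97), (76, 97), (78, 97), (80, 99), (82, 98), (84, 97), (90, 13), (92, 16), (94, 14), (96, 15), (98, 11), (100, 12), (102, 12), (104, 12), (106, 11), (110, 1), (112, 0), (114, -1), (116, 0), (118, 0)]
scene far_right [(72, 97), (74, 13), (76, 96), (78, 97), (80, 15), (82, 79), (84, 78), (86, 78), (88, 13), (90, 12), (92, 11), (94, 12), (96, 13), (98, 12), (100, 13), (102, 13), (104, 13), (106, 11), (108, 7), (110, 0), (112, 0), (114, 0), (116, 0), (118, 0)]
[0.5855 0.0209 0.106 ]
```

Near-right and far-right are both shut. Last, far-left.

Call:
play_rows --targets '[{"grip": 255, "linear": [0.05, 0.25, -1.5], "delta_rot": [0, 0, 0]}, {"grip": 255, "linear": [0.05, 0.25, -3.0], "delta_rot": [0, 0, 0]}, {"grip": 255, "linear": [0.05, 0.25, -3.7], "delta_rot": [0, 0, 0]}, {"grip": 255, "linear": [0.05, 0.25, -4.4], "delta_rot": [0, 0, 0]}, {"grip": 255, "linear": [0.05, 0.25, -5.1], "delta_rot": [0, 0, 0]}, {"grip": 255, "linear": [0.05, 0.25, -5.8], "delta_rot": [0, 0, 0]}, {"grip": 255, "linear": [0.05, 0.25, -6.5], "delta_rot": [0, 0, 0]}, {"grip": 255, "linear": [0.05, 0.25, -7.2], "delta_rot": [0, 0, 0]}, {"grip": 255, "linear": [0.05, 0.25, -7.9], "delta_rot": [0, 0, 0]}, {"grip": 255, "linear": [0.05, 0.25, -8.3], "delta_rot": [0, 0, 0]}]'

```text
time: 24.95
ee_pos: [0.5861, 0.024, 0.0224]
tcp_rot: [-180.0, 0.0, 77.7]
wrist_force: [-0.3, 0.1, -0.4]
opening: 0.0003
grasp_force: 0.1
```

Call:
play_rows --targets '[{"grip": 255, "linear": [-0.04, -0.2, 0], "delta_rot": [0, 0, 0]}, {"grip": 255, "linear": [-0.09, -0.4, 0], "delta_rot": [0, 0, 0]}, {"grip": 255, "linear": [-0.13, -0.6, 0], "delta_rot": [0, 0, 0]}, {"grip": 255, "linear": [-0.15, -0.7, 0], "delta_rot": [0, 0, 0]}]'

```text
time: 25.35
ee_pos: [0.585, 0.0167, 0.0236]
tcp_rot: [180.0, -0.0, 77.7]
wrist_force: [0.6, 0.6, 0.2]
opening: -0.0001
grasp_force: 0.5
```

Call:
play_rows --targets '[{"grip": 255, "linear": [-0.02, -0.1, 0], "delta_rot": [0, 0, 0]}, {"grip": 255, "linear": [-0.04, -0.2, 0], "delta_rot": [0, 0, 0]}, {"grip": 255, "linear": [-0.06, -0.3, 0], "delta_rot": [0, 0, 0]}, {"grip": 255, "linear": [-0.08, -0.4, 0], "delta_rot": [0, 0, 0]}]'

```text
time: 25.75
ee_pos: [0.584, 0.0128, 0.0233]
tcp_rot: [-180.0, 0.0, 77.7]
wrist_force: [0.9, 1.1, -1.4]
opening: -0.0
grasp_force: 0.5
```

Call:
play_rows --targets '[{"grip": 255, "linear": [-0.02, -0.1, 0], "delta_rot": [0, 0, 0]}, {"grip": 255, "linear": [-0.04, -0.2, 0], "delta_rot": [0, 0, 0]}, {"grip": 255, "linear": [-0.06, -0.3, 0], "delta_rot": [0, 0, 0]}, {"grip": 255, "linear": [-0.09, -0.45, 0], "delta_rot": [0, 0, 0]}]'

```text
time: 26.15
ee_pos: [0.5831, 0.0083, 0.0233]
tcp_rot: [-180.0, -0.0, 77.7]
wrist_force: [0.8, 1.3, -1.1]
opening: 0.0002
grasp_force: 0.6
```

Call:
play_rows --targets '[{"grip": 255, "linear": [-0.02, -0.1, 0], "delta_rot": [0, 0, 0]}, {"grip": 255, "linear": [-0.04, -0.2, 0], "delta_rot": [0, 0, 0]}]'

```text
time: 26.35
ee_pos: [0.5827, 0.0063, 0.0233]
tcp_rot: [-180.0, 0.0, 77.7]
wrist_force: [-0.3, 0.7, -0.7]
opening: -0.0002
grasp_force: 0.6
```

Call:
play_rows --targets '[{"grip": 255, "linear": [-0.02, -0.1, 0], "delta_rot": [0, 0, 0]}, {"grip": 255, "linear": [-0.04, -0.2, 0], "delta_rot": [0, 0, 0]}]'

```text
time: 26.55
ee_pos: [0.5826, 0.005, 0.0235]
tcp_rot: [180.0, -0.1, 77.7]
wrist_force: [1.1, 7.1, 0.3]
opening: -0.0
grasp_force: 3.7
```

Call:
play_rows --targets '[{"grip": 255, "linear": [-0.02, -0.1, 0], "delta_rot": [0, 0, 0]}, {"grip": 255, "linear": [-0.04, -0.2, 0], "delta_rot": [0, 0, 0]}]'

```text
time: 26.75
ee_pos: [0.5826, 0.0041, 0.0238]
tcp_rot: [180.0, -0.2, 77.8]
wrist_force: [2.4, 13.0, 1.6]
opening: 0.0001
grasp_force: 6.7
```

Call:
play_rows --targets '[{"grip": 255, "linear": [-0.02, -0.1, 0], "delta_rot": [0, 0, 0]}, {"grip": 255, "linear": [-0.02, -0.1, 0], "delta_rot": [0, 0, 0]}]'

```text
time: 26.95
ee_pos: [0.5825, 0.0039, 0.0239]
tcp_rot: [180.0, -0.3, 77.8]
wrist_force: [1.2, 15.1, -0.0]
opening: 0.0
grasp_force: 7.6
```

Call:
play_rows --targets '[{"grip": 255, "linear": [0.4, 2.0, 0], "delta_rot": [0, 0, 0]}, {"grip": 255, "linear": [0.7, 3.5, 0], "delta_rot": [0, 0, 0]}, {"grip": 255, "linear": [0.7, 3.5, 4], "delta_rot": [0, 0, 0]}, {"grip": 255, "linear": [0.7, 3.5, 8.3], "delta_rot": [0, 0, 0]}, {"grip": 255, "linear": [-3, 12, 10], "delta_rot": [0, 0, 0]}, {"grip": 255, "linear": [-3, 16, 12], "delta_rot": [0, 0, 0]}, {"grip": 255, "linear": [-3, 20, 12], "delta_rot": [0, 0, 0]}, {"grip": 255, "linear": [-3, 25, 12], "delta_rot": [0, 0, 0]}, {"grip": 255, "linear": [-3, 25, 12], "delta_rot": [0, 0, 0]}]'

```text
time: 27.85
ee_pos: [0.5512, 0.2551, 0.1438]
tcp_rot: [180.0, -0.0, 77.8]
wrist_force: [-0.3, -0.6, 0.3]
opening: 0.0
grasp_force: 0.0
```

Run:
```python
from h import *
for n in("near_left","far_left","near_right","far_right"): profile(n)
p,_=measure("scene"); save(p,"s6.png"); o=bot.get_obs(); print(o["ee_pos"],o["time"])
i=cv2.imread("pics/s6.png"); cv2.imwrite("pics/s6c.png",cv2.resize(i[130:330,220:480],None,fx=3,fy=3,interpolation=2))
for n in("rust_spool","wax","block"):
    r=bot.pinpoint(p,n); print(n,r and world(p,[r[0]["pixel"]],0)[0])
```

```text
top near_left [(72, 97), (74, 98), (76, 99), (78, 99), (80, 98), (82, 99), (84, 97), (86, 14), (88, 12), (90, 13), (92, 10), (94, 12), (96, 1), (98, 0), (100, 1), (102, 0), (104, 0), (106, 1), (108, 0), (110, 0), (112, 0), (114, 0), (116, 0), (118, 2)]
top far_left [(72, 96), (74, 92), (76, 99), (78, 98), (80, 98), (82, 98), (84, 96), (86, 14), (88, 14), (90, 13), (92, 12), (94, 12), (96, 12), (98, 10), (100, 1), (102, 0), (104, 1), (106, 1), (108, 1), (110, 1), (112, 1), (114, 0), (116, 1), (118, 0)]
top near_right [(72, 97), (74, 98), (76, 98), (78, 99), (80, 98), (82, 98), (84, 97), (94, 32), (96, 32), (102, 13), (104, 12), (106, 12), (108, 11), (110, 10), (112, 1), (114, 0), (116, 1), (118, 1)]
top far_right [(72, 98), (74, 97), (76, 98), (78, 98), (80, 98), (82, 99), (84, 97), (90, 13), (92, 14), (94, 12), (96, 13), (98, 14), (100, 13), (102, 13), (104, 12), (106, 12), (110, 0), (112, 1), (114, 0), (116, 2), (118, 0)]
scene blue 4870 rect mm [526.  -82.3] [161.6 126.8] 77.7 z pct [0.0972 0.0987 0.1018 0.1039 0.1051]
scene orange 289 rect mm [ 543.5 -168.5] [13.6 24.8] 75.3 z pct [0.0621 0.0724 0.0854 0.097  0.0992]
scene orange 298 rect mm [ 477.5 -153.8] [30.9 15.5] 3.8 z pct [0.0622 0.0721 0.0851 0.0969 0.0994]
[0.5518 0.2509 0.1431] 28.1
rust_spool [ 0.4217 -0.0017  0.    ]
wax [ 0.3953 -0.1131  0.    ]
block [ 0.6675 -0.0752  0.    ]
```

View pics/s6c.png

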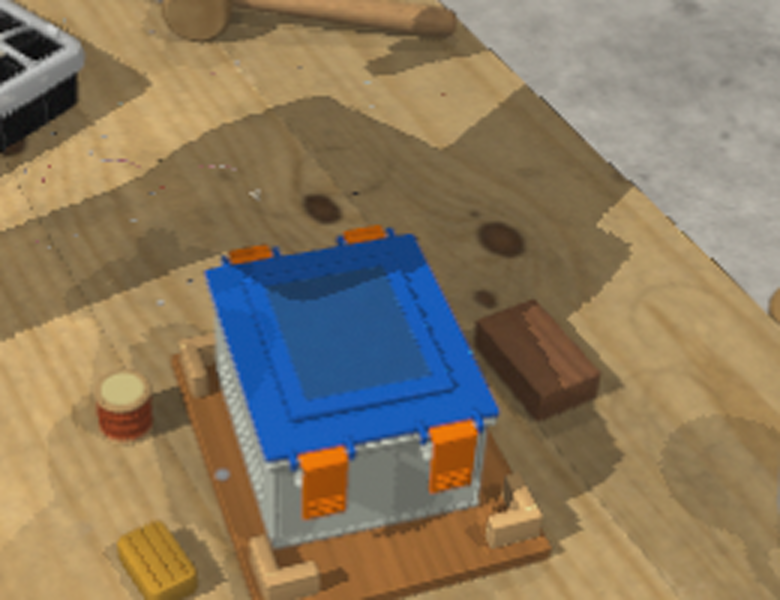

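All four clips are flat (crop 325,482; 452,457; 250,254; 365,234), the lid is home, the spool, wax and block are in place, and the arm is clear.

```bash
python3 -c "
from workcell import bot
print(bot.job_done())"
```

```text
the job is handed in; nothing more can be done
None
```

The lid is home and all four clips are shut flat (near-left, far-right, near-right, far-left). Wrist-force readings peaked at about 18 N, taken only at the end of each move; the spool, wax and block look unmoved, and the job was handed in at about 28 s.

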